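# Roll-check a turned dowel across the inspection plate

### The arm

A 6-joint arm with a two-finger parallel gripper is mounted at the origin on a cart in front of the work surface, level with it; the furniture and walls round the work are solid. World frame = base frame: x ahead of the robot, y to its left, z up, the work surface at z = 0. Lengths are in m, angles in rad, forces in N, time in s.
With the tool pointing down it reaches from about 0.35 to 0.975 m from the base axis. Payload 4.9 kg.
Tool frame: the origin (TCP) lies midway between the tips of the shut fingers; the grasp point (between the pads) lies 19 mm behind it; z points along the fingers, y is the line along which they close (so a half turn about z gives the same grasp; the last joint's range is limited). The gripper opens to 85 mm and grips with 20 to 120 N. Pads are 22 mm wide; open, the fingers measure 114 mm over their backs; the gripper's body (76 mm by 85 mm) begins 54 mm behind the grasp point. The pads swing forward as they close: fully open they stand 13 mm farther back than shut.
Start: joints at [1.199, 0.053, 1.613, -0, 1.476, -0.119], TCP at [0.156, 0.605, 0.231] pointing down, gripper open.
Joint ranges: [-3.01, 3.01], [-1.01, 2.22], [0.06, 2.58], [-1.02, 4.17], [0.09, 2.62], [-3.14, 3.14]. Speed limits (rad/s): [2.57, 2.57, 3.14, 3.14, 3.14, 3.14].

### API

Orientations are given as a unit quaternion [w, x, y, z].
In Python, from plant import * gives the robot as it stands.
- The arm moves only by the tool jog_arm, never from a script. Its argument "targets" is a list of rows, each a list of 3 entries, a list of its own where there are three numbers: the shift along the tool's x, y, z in units of 25 mm (1.0 is 25 mm), then the turn, a rotation vector about the tool's x, y, z in units of 8 degrees (1.0 is 8 degrees), then the opening in per cent of the stroke, from 0 (shut) to 100 (fully open). A call has 1 to 8 rows; each row is the pose to reach, as a shift and turn from the pose commanded when the call began, along the tool's axes at that moment; what a row does not reach only later rows make up. A row lasts 1/8 s, in which the tool goes at most 62.5 mm and 10.7 degrees, less where a joint would pass 70% of its speed; a pose out of reach is approached as far as the arm can. A call with a gripper value outside its range is refused whole. The fingers move at their own pace and stop on an object; the grip force is fixed at half the most. Time passes only in rows, so rows that repeat a pose let the fingers close. It gives the time, the measured TCP pose, the force, the opening and the grip force at its end, in the units of the state.
- state(): the state, without advancing time (a new reading comes with each control period).
- grab_frame(name): name is "side" or "top" or "wrist"; returns (picture, depth): 384x512x3 uint8, red, green, blue; 384x512 float32, m along the optical axis (not along the pixel's ray), 0 where there is no reading.
- camera_params(name): a dict with "fovy" (degrees; the focal length in pixels is half the picture's height over the tangent of half this angle, whatever the lens; pixels are square), "cx", "cy" (the principal point, pixels), "rvec" (rotation vector, rad) and "tvec" (3), from world to camera coordinates, as OpenCV has them; the wrist camera has in their place "hand_eye" (4x4, takes a point from camera to tool coordinates, whose origin is the TCP and whose axes are the flange's). Camera axes: x right, y down, z forward; pixel columns grow to the right and rows downward; lengths in m; the calibration is good to about 2 mm. A picture is of the moment at which its call begins: read the wrist's pose just before it. camera_params takes no time and is no camera call.
- job_done(): hands the job in; it is judged then, once.
The state is a dict: "time": time; "joint_pos": joint angles; "joint_vel": joint speeds; "joint_efforts": joint torques, N m; "tool_pos": TCP position; "tool_rot": TCP orientation; "contact_force": force on the tool from outside, world axes, zero at the start; "ft_torque": the same for the moment, N m; "gripper_width": opening from 0.0 (shut) to 1.0 (fully open); "grasp_force": force on a finger pad.
Only numpy, scipy, OpenCV 4.12 (cv2) and the standard library are available. Lean on these libraries where they do the work, as an engineer would, in place of code of your own. Each camera call takes 0.05 s, during which the arm holds its last target. There are 200 camera calls.

### The job

Roll-check the turned steel dowel on the grey inspection plate: press a fingertip on its top and push sideways, in as many strokes as it needs, so that it rolls across the plate until it lies at rest along the black marked line, centred over it. Roll it rather than drag it, and never pick it up. Leave the punch, bolt, clip and gauge block beside the plate where they are.

Things in the scene. Friction and masses are not known exactly. Their poses are not given: they have to be found in the camera images.
- dowel: Steel dowel, a cylinder 30 mm in diameter, 80 mm long, 0.2 to 0.3 kg, lying on the plate. Origin on its axis, half-way along, 15 mm above the plate (z = 25 mm; top at z = 40 mm). x runs along it; y, z turn as it rolls (z starts upright). It stops within a few mm when let go. A tip drawn over its top rolls it at half the tip's speed and so runs ahead of it: several strokes are needed. Friction 0.5 to 0.7.
- line: The marked line: a straight black line 130 mm long and 4 mm wide drawn across the grey plate, flush with its top. Origin at the middle of the line, at the plate's top (z = 10 mm); x along the line, y across it. The dowel starts roughly parallel to it, 60 to 95 mm away, on its +y or its -y side.
- plate: Flat grey inspection plate, 150 mm (x) by 240 mm (y) by 10 mm thick, fixed to the table; origin at the centre of its underside, at table height. The dowel rolls along y. A 12 mm wide aluminium strip, 5 mm higher than the plate, closes each y end.
- spare_punch: Bystander: dark steel punch, 16 mm in diameter and 53 mm tall, standing on the table beyond the plate's long side that faces away from the robot; origin at the centre of its foot.
- bolt: Bystander: small bolt, 13 x 15 x 36 mm, standing on its head beyond the same side; origin at the centre of its underside.
- clip: Bystander: black moulded clip, 47 x 74 x 31 mm, lying on the table past the left (+y) end of the plate; origin at the centre of its underside.
- gauge_block: Bystander: flat steel gauge block, 22 x 56 x 12 mm, lying on the table past the right (-y) end of the plate; origin at the centre of its underside.
Mind the look-alikes: they are no part of the job. There is more than one size of the dowel; the one meant has the size given above.

How it is judged:
By the outcome, as a careful person would: the job done as asked, in the order asked, and still so for the second after the job is handed in, with the robot touching nothing.
It also fails if it takes over 45 s, if anything falls off the work surface, if the arm or the gripper's body presses on something with over 40 N, if the wrist force passes 120 N, or if a joint passes its speed limit or range.

## Working session

There is one attempt and no reset: what is moved stays moved. The work goes in short steps, Python scripts to look and compute and a tool call to move; the robot and the scene stay as the last step left them, time stands still between calls to the robot, and variables do not carry over. Pictures are saved under pics/ and viewed, at most 10 in all, crops included, and the job is handed in when it is done.

Besides the shell and the picture viewer there is one more tool, called by a JSON object that holds its "method" and its "body". jog_arm: Moves the arm, as the interface text tells. Its arguments: {"type":"object","properties":{"targets":{"type":"array"}},"required":["targets"]}

```bash
mkdir -p pics; cat > h.py <<'E'
from plant import *
import numpy as np, cv2
def K(c):
    f=192/np.tan(np.radians(c["fovy"])/2); return f,c["cx"],c["cy"]
def cast(name,uv,z):
    c=camera_params(name); f,cx,cy=K(c)
    R=cv2.Rodrigues(np.array(c["rvec"],float))[0]; t=np.array(c["tvec"],float).ravel()
    uv=np.atleast_2d(uv).astype(float)
    d=np.c_[(uv[:,0]-cx)/f,(uv[:,1]-cy)/f,np.ones(len(uv))]@R
    o=-R.T@t
    return o+d*((z-o[2])/d[:,2])[:,None]
E
python3 - <<'E'
from h import *
s=state(); print(s["time"],s["tool_pos"],s["tool_rot"],s["contact_force"])
for n in("top","side"):
    p,d=grab_frame(n); cv2.imwrite(f"pics/{n}0.png",p[:,:,::-1]); np.save(f"{n}0.npy",d); print(camera_params(n))
E
```

```text
0.0 [0.156104   0.60456154 0.23009574] [-2.30646445e-04  1.26059158e-01  9.92022217e-01 -9.78298282e-04] [-0.51690811 -0.71182574  0.06860142]
{'fovy': 52.63033625417804, 'cx': 252.6722190150398, 'cy': 195.61257155262726, 'rvec': array([ 2.06926081, -2.15095091,  0.22984684]), 'tvec': array([0.08719274, 0.50225013, 0.87178916])}
{'fovy': 46.68504572314106, 'cx': 254.41468853134174, 'cy': 191.5966888275995, 'rvec': array([ 2.19398725, -0.24405781,  0.14209564]), 'tvec': array([-0.47000921,  0.13873924,  0.81373751])}
```

View pics/top0.png

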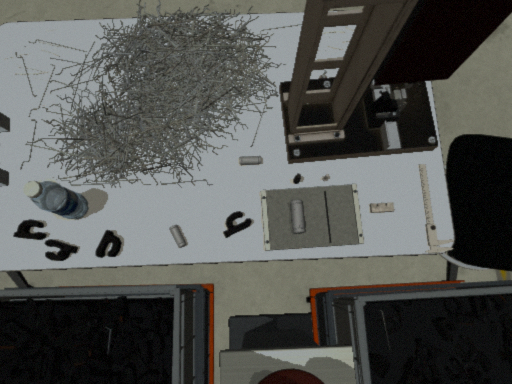

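View pics/side0.png

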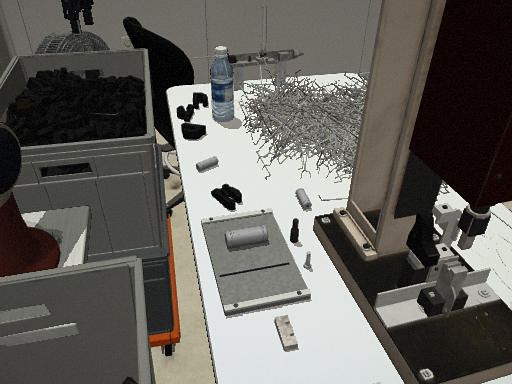

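The top view shows the dowel at about (297,216) on the plate (262–362, 185–248) and the line at about (328,217). The dowel is on the line's +y (left) side. The side view agrees: dowel at (246,237), line at (254,269).

```bash
python3 - <<'E'
from h import *
g=lambda n:cv2.imread(f"pics/{n}0.png",0)
print("top dowel",cast("top",[[297,200],[298,233],[297.5,216]],.03))
print("top line",cast("top",[[326.5,190],[330,244]],.01))
print("side line",cast("side",[[220,275],[288,263]],.01))
print("plate corners",cast("top",[[262,191],[357,184],[362,243],[267,250]],.012))
print(cast("top",[[290,375]],0))
c=camera_params("wrist");print(c)
E
```

```text
top dowel [[ 0.49525772 -0.04018689  0.03      ]
 [ 0.41457192 -0.03751138  0.03      ]
 [ 0.45576901 -0.03891413  0.03      ]]
top line [[ 0.52194351 -0.11817644  0.01      ]
 [ 0.38703744 -0.11604725  0.01      ]]
side line [[ 0.39282459 -0.11472031  0.01      ]
 [ 0.51984926 -0.11212994  0.01      ]]
plate corners [[ 0.52518461  0.04359393  0.012     ]
 [ 0.53395223 -0.19548791  0.012     ]
 [ 0.38628066 -0.19352742  0.012     ]
 [ 0.37833766  0.03790727  0.012     ]]
[[ 0.09245895 -0.00208772  0.        ]]
{'fovy': 60.629520920833826, 'cx': 257.46987609080793, 'cy': 191.26349798031634, 'hand_eye': array([[ 1.72466215e-04, -9.55227990e-01, -2.95870677e-01,
         7.56374302e-02],
       [ 9.99999853e-01,  3.16799597e-04, -4.39886963e-04,
        -6.14842529e-04],
       [ 5.13924051e-04, -2.95870557e-01,  9.55227904e-01,
        -1.43858352e-01],
       [ 0.00000000e+00,  0.00000000e+00,  0.00000000e+00,
         1.00000000e+00]])}
```

```bash
python3 - <<'E'
from h import *
d=np.load("top0.npy"); c=camera_params("top"); f,cx,cy=K(c)
R=cv2.Rodrigues(c["rvec"])[0]; v,u=np.mgrid[:384,:512]
P=(np.stack([(u-cx)/f*d,(v-cy)/f*d,d],-1)-c["tvec"])@R
P=P[d>0]
for x in np.arange(0,.8,.1):
    print(round(x,1),[round(float(np.max(P[m][:,2])),2) if (m:=((abs(P[:,0]-x)<.05)&(abs(P[:,1]-y)<.05))).any() else None for y in np.arange(-.3,.8,.1)])
s=state();q=s["tool_rot"]
from scipy.spatial.transform import Rotation as Ro
r=Ro.from_quat([*q[1:],q[0]])
print(r.as_matrix().round(3)); print("shift units",r.inv().apply(np.array([.44,-.075,.24])-s["tool_pos"])/.025)
t=Ro.from_matrix(np.array([[-1,0,0],[0,1,0],[0,0,-1]]).T)
print("turn",np.degrees((r.inv()*t).as_rotvec())/8)
E
```

```text
0.0 [-0.13, -0.17, None, None, -0.66, -0.15, -0.15, None, None, None, None]
0.1 [-0.12, 0.11, 0.11, 0.02, 0.01, 0.11, 0.13, 0.17, 0.17, 0.12, 0.01]
0.2 [-0.14, 0.11, 0.11, 0.0, 0.0, 0.11, 0.13, 0.16, 0.16, 0.13, 0.01]
0.3 [0.11, 0.11, 0.11, -0.75, -0.75, 0.11, 0.11, 0.11, 0.12, 0.11, 0.04]
0.4 [0.01, 0.02, 0.04, 0.04, 0.03, 0.02, 0.02, 0.03, 0.03, 0.03, 0.01]
0.5 [0.02, 0.02, 0.03, 0.06, 0.03, 0.05, 0.04, 0.12, 0.21, 0.03, 0.0]
0.6 [0.08, 0.06, 0.06, 0.06, 0.12, 0.13, 0.15, 0.18, 0.17, 0.13, 0.04]
0.7 [0.49, 0.51, 0.52, 0.53, 0.14, 0.18, 0.18, 0.19, 0.14, 0.11, 0.1]
[[-0.968  0.25  -0.001]
 [ 0.25   0.968 -0.002]
 [ 0.    -0.002 -1.   ]]
shift units [-17.79436568 -23.47913372  -0.35323395]
turn [-0.01340384 -0.00360989 -1.81099616]
```

{"method": "jog_arm", "body": {"targets": [[[-1.8, -2.3, -1], [0, 0, 0], 0], [[-3.6, -4.6, -1], [0, 0, 0], 0], [[-5.4, -7, -1], [0, 0, -0.4], 0], [[-7.1, -9.4, -1], [0, 0, -0.8], 0], [[-8.9, -11.7, -1], [0, 0, -1.2], 0], [[-10.7, -14.1, -1], [0, 0, -1.81], 0], [[-12.5, -16.4, -1], [0, 0, -1.81], 0], [[-14.2, -18.8, -0.7], [0, 0, -1.81], 0]]}}

```text
time: 1.1
tool_pos: [0.3481, 0.1453, 0.2532]
tool_rot: [0.001, -0.0, 1.0, 0.0]
contact_force: [2.0, -0.1, 1.2]
gripper_width: 0.004
grasp_force: 0.0
```

{"method": "jog_arm", "body": {"targets": [[[-1, -2.4, 0], [0, 0, 0], 0], [[-2, -4.8, 0], [0, 0, 0], 0], [[-3, -7, 0], [0, 0, 0], 0], [[-3, -7, 0], [0, 0, 0], 0], [[-3, -7, 0], [0, 0, 0], 0]]}}

```text
time: 1.72
tool_pos: [0.4225, -0.0279, 0.2527]
tool_rot: [-0.001, 0.001, 1.0, 0.0]
contact_force: [0.3, 0.3, 0.0]
gripper_width: 0.0
grasp_force: 0.0
```

```bash
cat >> h.py <<'E'
from scipy.spatial.transform import Rotation as Ro
def wcast(uv,z,s):
    c=camera_params("wrist"); f,cx,cy=K(c); H=np.array(c["hand_eye"]); q=s["tool_rot"]
    R=Ro.from_quat([*q[1:],q[0]]).as_matrix()
    uv=np.atleast_2d(uv).astype(float)
    d=np.c_[(uv[:,0]-cx)/f,(uv[:,1]-cy)/f,np.ones(len(uv))]@(R@H[:3,:3]).T
    o=R@H[:3,3]+s["tool_pos"]
    return o+d*((z-o[2])/d[:,2])[:,None]
def look(name):
    s=state(); p,d=grab_frame("wrist"); cv2.imwrite(f"pics/{name}.png",p[:,:,::-1]); np.savez(f"{name}.npz",p=p,d=d,pos=s["tool_pos"],rot=s["tool_rot"])
    print(s["time"],np.round(s["tool_pos"],4),np.round(s["tool_rot"],4),np.round(s["contact_force"],2)); return s,p,d
E
python3 -c "
from h import *
look('w1')"
```

```text
1.725 [ 0.4225 -0.0279  0.2527] [-6.e-04  5.e-04  1.e+00  4.e-04] [0.35 0.34 0.04]
```

View pics/w1.png

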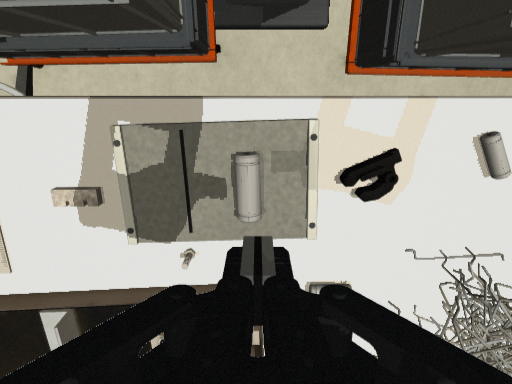

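The wrist view shows the dowel at (234–261, 152–222) and the line running from (182,130) to (191,232). The shut fingers are at (257,250).

```bash
cat >> h.py <<'E'
def scene(s,p,d,roi=None):
    # line: dark pixels near plate plane; dowel: points 8..32mm above plate from depth
    c=camera_params("wrist"); f,cx,cy=K(c); H=np.array(c["hand_eye"]); q=s["tool_rot"]
    R=Ro.from_quat([*q[1:],q[0]]).as_matrix(); v,u=np.mgrid[:384,:512]
    C=np.stack([(u-cx)/f*d,(v-cy)/f*d,d],-1)
    P=(C@H[:3,:3].T+H[:3,3])@R.T+s["tool_pos"]
    ok=(d>0)&(P[...,0]>.39)&(P[...,0]<.52)&(P[...,1]>-.18)&(P[...,1]<.03)
    dow=ok&(P[...,2]>.024)&(P[...,2]<.045)
    n,l,st,_=cv2.connectedComponentsWithStats(dow.astype(np.uint8)); k=1+np.argmax(st[1:,4]); m=l==k
    X=P[m]; 
    (a,b),(w,h),an=cv2.minAreaRect((X[:,:2]*1000).astype(np.float32))
    e=np.linalg.eigh(np.cov(X[:,:2].T))[1][:,1]
    top=X[X[:,2]>np.percentile(X[:,2],98)-.003]
    print("dowel px",st[k],"rect",(a,b),(w,h),an,"axis",e,"zmax",np.percentile(X[:,2],98),"ridge",np.median(top,0))
    g=p.max(2); ln=ok&(g<45)&(P[...,2]<.016)
    n,l,st,_=cv2.connectedComponentsWithStats(ln.astype(np.uint8)); k=1+np.argmax(st[1:,3]); m=l==k
    vv,uu=np.nonzero(m); L=wcast(np.c_[uu,vv],.01,s)[:,:2]
    vx,vy,x0,y0=cv2.fitLine((L*1000).astype(np.float32),cv2.DIST_L2,0,.01,.01).ravel()
    L0=[(L[:,0].min()+L[:,0].max())/2]; sl=vy/vx
    print("line px",st[k],"mid",L0[0],"y at mid",y0/1000+sl*(L0[0]-x0/1000),"slope",sl,"len",np.ptp(L[:,0]))
    print("plate z",np.median(P[...,2][ok&~dow]))
    return P
E
python3 - <<'E'
from h import *
z=np.load("w1.npz");s=dict(tool_pos=z["pos"],tool_rot=z["rot"]);scene(s,z["p"],z["d"])
# silhouette in the picture: brightness profile across dowel and line
g=z["p"].mean(2)
for r in(160,185,210):print(r,g[r,176:196].astype(int),g[r,226:268].astype(int))
E
```

```text
dowel px [ 234  153   28   70 1703] rect (455.7034606933594, -39.9544563293457) (80.41366577148438, 29.124849319458008) 1.9751566648483276 axis [-0.99951007 -0.03129898] zmax 0.04200392542516551 ridge [ 0.45417879 -0.0400188   0.04047302]
line px [179 130  13 102 329] mid 0.4552069523305241 y at mid -0.11622059865724882 slope 0.028838888 len 0.1279203057119065
plate z 0.3110287987403739
160 [ 82  77  76  74  77  78  35  11  16  34  75  74  80  80  79  80  77  77
  79 133] [128 128 129 130 126 130 119  77  72  91 115 124 135 143 151 157 164 164
 167 171 173 178 180 176 174 168 168 166 159 146 133 125 109  97 115 106
 111 117 120 121 125 127]
185 [75 76 81 81 80 78 79 77 62 14 11 19 58 77 78 76 78 76 73 73] [101 123 124 129 128 102  69  69  73  72  77 104 115 128 137 148 156 159
 164 166 167 170 173 174 174 170 168 169 164 157 146 136 128 109 100 114
 115 115 135 132 132 130]
210 [ 75  75  75  79  81  83  82  79  76  77  76  32  12  16  49 133 140 139
 136 134] [134 135 134 132 131 132 130 130  73  74  75  75 100 124 136 139 153 158
 164 164 166 164 171 172 173 170 166 167 164 157 150 138 130 119 100  90
 110 109 108 111 126 126]
```

{"method": "jog_arm", "body": {"targets": [[[-1.33, -0.16, 2], [0, 0, -0.2], 0], [[-1.33, -0.16, 4], [0, 0, -0.2], 0], [[-1.33, -0.16, 6], [0, 0, -0.2], 0], [[-1.33, -0.16, 7.6], [0, 0, -0.2], 0], [[-1.33, -0.16, 7.6], [0, 0, -0.2], 0], [[-1.33, -0.16, 7.6], [0, 0, -0.2], 0]]}}

```text
time: 2.52
tool_pos: [0.4571, -0.0312, 0.0651]
tool_rot: [0.001, -0.015, 1.0, -0.0]
contact_force: [0.9, -0.0, 0.1]
gripper_width: -0.001
grasp_force: 0.0
```

{"method": "jog_arm", "body": {"targets": [[[0, 0, 0.5], [0, 0, 0], 0], [[0, 0, 0.8], [0, 0, 0], 0], [[0, 0, 0.9], [0, 0, 0], 0], [[0, 0, 0.95], [0, 0, 0], 0], [[0, 0, 0.97], [0, 0, 0], 0], [[0, 0, 0.97], [0, 0, 0], 0]]}}

```text
time: 3.28
tool_pos: [0.456, -0.0321, 0.0398]
tool_rot: [-0.001, -0.014, 1.0, -0.0]
contact_force: [-3.9, -0.1, 6.5]
gripper_width: 0.002
grasp_force: 2.8
```

{"method": "jog_arm", "body": {"targets": [[[0, -0.1, 0.02], [0, 0, 0], 0], [[0, -0.3, 0.02], [0, 0, 0], 0], [[0, -0.5, 0.02], [0, 0, 0], 0], [[0, -0.7, 0.02], [0, 0, 0], 0], [[0, -0.9, 0.02], [0, 0, 0], 0], [[0, -1.1, 0.02], [0, 0, 0], 0], [[0, -1.2, 0.02], [0, 0, 0], 0], [[0, -1.2, 0.02], [0, 0, 0], 0]]}}

```text
time: 4.28
tool_pos: [0.4571, -0.0626, 0.0397]
tool_rot: [-0.0, -0.014, 1.0, -0.0]
contact_force: [-3.3, -0.4, 6.0]
gripper_width: -0.003
grasp_force: 3.3
```

{"method": "jog_arm", "body": {"targets": [[[0, 0, -0.4], [0, 0, 0], 0], [[0, 0.3, -2], [0, 0, 0], 0], [[0, 0.62, -4], [0, 0, 0], 0], [[0, 0.62, -4.4], [0, 0, 0], 0], [[0, 0.62, -4.4], [0, 0, 0], 0]]}}

```text
time: 4.9
tool_pos: [0.457, -0.0465, 0.1494]
tool_rot: [0.001, -0.014, 1.0, -0.0]
contact_force: [0.5, 0.9, 0.5]
gripper_width: 0.0
grasp_force: 0.0
```

```bash
python3 - <<'E'
from h import *
s,p,d=look('w2');scene(s,p,d)
E
```

```text
4.9 [ 0.457  -0.0465  0.1494] [ 1.100e-03 -1.400e-02  9.999e-01 -3.000e-04] [0.47 0.95 0.5 ]
dowel px [ 230  134   36   98 3330] rect (456.103271484375, -55.536376953125) (80.51344299316406, 29.117748260498047) 2.0084035396575928 axis [-0.99939522 -0.03477338] zmax 0.041844179328213195 ridge [ 0.45350917 -0.05523227  0.04040388]
line px [173  99  15 142 632] mid 0.45521331133567217 y at mid -0.11617398082779044 slope 0.029219251 len 0.12865805299916844
plate z 0.19405231248183874
```

{"method": "jog_arm", "body": {"targets": [[[0, 0.04, 2.2], [0, 0, 0], 0], [[0, 0.04, 4.1], [0, 0, 0], 0], [[0, 0.04, 4.35], [0, 0, 0], 0], [[0, 0.04, 4.41], [0, 0, 0], 0], [[0, 0.04, 4.41], [0, 0, 0], 0], [[0, -0.16, 4.41], [0, 0, 0], 0], [[0, -0.46, 4.41], [0, 0, 0], 0], [[0, -0.76, 4.41], [0, 0, 0], 0]]}}

```text
time: 5.95
tool_pos: [0.4558, -0.066, 0.0397]
tool_rot: [-0.003, -0.014, 1.0, -0.0]
contact_force: [-11.5, 0.1, 21.7]
gripper_width: -0.001
grasp_force: 10.8
```

{"method": "jog_arm", "body": {"targets": [[[0, -0.3, 0], [0, 0, 0], 0], [[0, -0.6, 0], [0, 0, 0], 0], [[0, -0.8, 0], [0, 0, 0], 0], [[0, -0.8, 0], [0, 0, 0], 0], [[0, -0.8, 0], [0, 0, 0], 0]]}}

```text
time: 6.58
tool_pos: [0.4565, -0.0865, 0.0385]
tool_rot: [-0.002, -0.014, 1.0, -0.001]
contact_force: [-6.6, -3.7, 12.3]
gripper_width: 0.004
grasp_force: 6.6
```

{"method": "jog_arm", "body": {"targets": [[[0, 0, -0.4], [0, 0, 0], 0], [[0, 0.4, -2], [0, 0, 0], 0], [[0, 0.8, -4], [0, 0, 0], 0], [[0, 0.8, -4.4], [0, 0, 0], 0], [[0, 0.8, -4.4], [0, 0, 0], 0]]}}

```text
time: 7.2
tool_pos: [0.4567, -0.0654, 0.1478]
tool_rot: [-0.0, -0.014, 1.0, 0.0]
contact_force: [-0.8, -0.7, -0.3]
gripper_width: -0.003
grasp_force: 0.0
```

```bash
python3 - <<'E'
from h import *
s,p,d=look('w3');scene(s,p,d)
E
```

```text
7.2 [ 0.4567 -0.0654  0.1478] [-1.000e-04 -1.390e-02  9.999e-01  1.000e-04] [-0.8  -0.74 -0.33]
dowel px [ 228  136   37   98 3408] rect (456.9897766113281, -75.27787780761719) (80.79430389404297, 29.516082763671875) 1.9505528211593628 axis [-0.99941569 -0.03418021] zmax 0.04184875818642472 ridge [ 0.45431134 -0.07532577  0.04035711]
line px [195 100  12 143 631] mid 0.45507138965941596 y at mid -0.11613623225429086 slope 0.029416304 len 0.12911394474878946
plate z 0.191974482995843
```

{"method": "jog_arm", "body": {"targets": [[[0, 0, 2.2], [0, 0, 0], 0], [[0, 0, 4.1], [0, 0, 0], 0], [[0, 0, 4.3], [0, 0, 0], 0], [[0, 0, 4.34], [0, 0, 0], 0], [[0, 0, 4.34], [0, 0, 0], 0], [[0, -0.2, 4.34], [0, 0, 0], 0], [[0, -0.5, 4.34], [0, 0, 0], 0], [[0, -0.8, 4.34], [0, 0, 0], 0]]}}

```text
time: 8.25
tool_pos: [0.4558, -0.0857, 0.0398]
tool_rot: [-0.003, -0.014, 1.0, 0.0]
contact_force: [-8.2, 0.4, 14.8]
gripper_width: 0.001
grasp_force: 7.6
```

{"method": "jog_arm", "body": {"targets": [[[0, -0.3, 0], [0, 0, 0], 0], [[0, -0.6, 0], [0, 0, 0], 0], [[0, -0.8, 0], [0, 0, 0], 0], [[0, -0.8, 0], [0, 0, 0], 0], [[0, -0.8, 0], [0, 0, 0], 0]]}}

```text
time: 8.88
tool_pos: [0.4565, -0.1059, 0.0389]
tool_rot: [-0.002, -0.014, 1.0, -0.0]
contact_force: [-4.4, -2.4, 7.1]
gripper_width: 0.003
grasp_force: 4.4
```

{"method": "jog_arm", "body": {"targets": [[[0, 0, -0.4], [0, 0, 0], 0], [[0, 0.4, -2], [0, 0, 0], 0], [[0, 0.8, -4], [0, 0, 0], 0], [[0, 0.8, -4.4], [0, 0, 0], 0], [[0, 0.8, -4.4], [0, 0, 0], 0]]}}

```text
time: 9.5
tool_pos: [0.4573, -0.0854, 0.1494]
tool_rot: [-0.0, -0.014, 1.0, 0.0]
contact_force: [0.1, 0.6, -0.2]
gripper_width: 0.0
grasp_force: 0.0
```

```bash
python3 - <<'E'
from h import *
s,p,d=look('w4');scene(s,p,d)
E
```

```text
9.5 [ 0.4573 -0.0854  0.1494] [-1.000e-04 -1.390e-02  9.999e-01  1.000e-04] [ 0.11  0.59 -0.22]
dowel px [ 228  136   37   98 3367] rect (457.53582763671875, -95.24136352539062) (80.44746398925781, 29.54551887512207) 1.919528603553772 axis [-0.99930742 -0.03721131] zmax 0.04183574417528416 ridge [ 0.4551498  -0.09521997  0.04035762]
line px [220 100   8 142 585] mid 0.4549848768310438 y at mid -0.11597112902439044 slope 0.029839268 len 0.12877415801945435
plate z 0.19436440662753268
```

{"method": "jog_arm", "body": {"targets": [[[0, -0.08, 2.2], [0, 0, 0], 0], [[0, -0.08, 4.1], [0, 0, 0], 0], [[0, -0.08, 4.35], [0, 0, 0], 0], [[0, -0.08, 4.39], [0, 0, 0], 0], [[0, -0.08, 4.39], [0, 0, 0], 0], [[0, -0.28, 4.39], [0, 0, 0], 0], [[0, -0.48, 4.39], [0, 0, 0], 0], [[0, -0.68, 4.39], [0, 0, 0], 0]]}}

```text
time: 10.55
tool_pos: [0.4559, -0.1026, 0.0398]
tool_rot: [-0.003, -0.014, 1.0, 0.0]
contact_force: [-8.6, 0.4, 16.4]
gripper_width: -0.003
grasp_force: 7.5
```

{"method": "jog_arm", "body": {"targets": [[[0, -0.2, 0], [0, 0, 0], 0], [[0, -0.4, 0], [0, 0, 0], 0], [[0, -0.6, 0], [0, 0, 0], 0], [[0, -0.6, 0], [0, 0, 0], 0], [[0, -0.6, 0], [0, 0, 0], 0]]}}

```text
time: 11.18
tool_pos: [0.4565, -0.1179, 0.0395]
tool_rot: [-0.003, -0.014, 1.0, -0.0]
contact_force: [-7.3, -1.5, 12.6]
gripper_width: 0.0
grasp_force: 6.4
```

{"method": "jog_arm", "body": {"targets": [[[0, 0, -0.4], [0, 0, 0], 0], [[0, 0.3, -2], [0, 0, 0], 0], [[0, 0.5, -4], [0, 0, 0], 0], [[0, 0.5, -4.4], [0, 0, 0], 0], [[0, 0.5, -4.4], [0, 0, 0], 0]]}}

```text
time: 11.8
tool_pos: [0.4578, -0.1048, 0.1495]
tool_rot: [-0.0, -0.014, 1.0, 0.0]
contact_force: [-0.3, 0.4, -0.6]
gripper_width: 0.003
grasp_force: 0.0
```

```bash
python3 - <<'E'
from h import *
s,p,d=look('w5');scene(s,p,d)
E
```

```text
11.8 [ 0.4578 -0.1048  0.1495] [-2.000e-04 -1.390e-02  9.999e-01  1.000e-04] [-0.34  0.36 -0.59]
dowel px [ 233  136   37   98 3368] rect (458.0971374511719, -110.41029357910156) (80.75602722167969, 29.66870880126953) 1.9808999300003052 axis [-0.99935816 -0.03582266] zmax 0.04179289025114935 ridge [ 0.45584885 -0.11035042  0.04031223]
line px [243 101   5  33 105] mid 0.40457385820236574 y at mid -0.11741572409170392 slope 0.037420813 len 0.02645593123331713
plate z 0.19442655076717263
```

{"method": "jog_arm", "body": {"targets": [[[0, 0, 2.2], [0, 0, 0], 0], [[0, 0, 4.1], [0, 0, 0], 0], [[0, 0, 4.35], [0, 0, 0], 0], [[0, 0, 4.39], [0, 0, 0], 0], [[0, 0, 4.39], [0, 0, 0], 0], [[0, -0.15, 4.39], [0, 0, 0], 0], [[0, -0.3, 4.39], [0, 0, 0], 0], [[0, -0.45, 4.39], [0, 0, 0], 0]]}}

```text
time: 12.85
tool_pos: [0.4565, -0.1162, 0.0398]
tool_rot: [-0.003, -0.014, 1.0, 0.0]
contact_force: [-6.3, 0.3, 13.8]
gripper_width: -0.0
grasp_force: 6.5
```

{"method": "jog_arm", "body": {"targets": [[[0, 0, 0], [0, 0, 0], 0], [[0, 0, 0], [0, 0, 0], 0], [[0, 0, -0.2], [0, 0, 0], 0], [[0, 0, -2], [0, 0, 0], 0], [[0, 0, -4], [0, 0, 0], 0], [[0, 0, -6], [0, 0, 0], 0], [[0, 0, -6], [0, 0, 0], 0], [[0, 0, -6], [0, 0, 0], 0]]}}

```text
time: 13.85
tool_pos: [0.4575, -0.1158, 0.1884]
tool_rot: [-0.001, -0.014, 1.0, 0.001]
contact_force: [-0.6, -0.6, -1.2]
gripper_width: -0.002
grasp_force: 0.0
```

```bash
python3 - <<'E'
from h import *
s,p,d=look('w6');P=scene(s,p,d)
v=slice(80,260); cv2.imwrite("pics/w6c.png",cv2.resize(p[80:260,160:360,::-1],None,fx=3,fy=3))
E
```

```text
13.85 [ 0.4575 -0.1158  0.1884] [-1.300e-03 -1.390e-02  9.999e-01  6.000e-04] [-0.62 -0.6  -1.18]
dowel px [ 241  132   33   86 2600] rect (458.6942443847656, -116.42584228515625) (80.34117889404297, 29.883865356445312) 1.845884919166565 axis [-0.99949905 -0.03164885] zmax 0.04186383330013107 ridge [ 0.45607499 -0.1167141   0.04041156]
line px [257 101   3  30  89] mid 0.40515360970771963 y at mid -0.11719865390110216 slope 0.026028935 len 0.027222411335926622
plate z 0.2419816138346481
```

View pics/w6c.png

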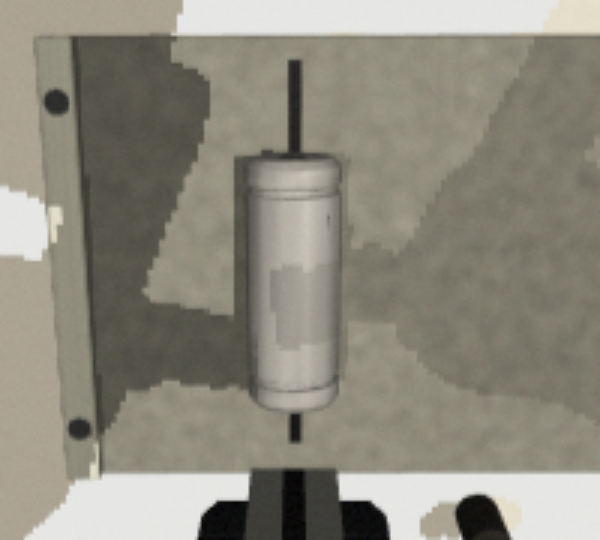

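The dowel spans columns 247–342 in the crop, with its centre at 294.5. The line shows at column 294 at both ends, so the dowel is centred over it to about 0.5 mm and parallel. The gripper is clear of everything.

```bash
python3 -c "
from plant import *
print(job_done())"
```

```text
the job is handed in; nothing more can be done
None
```

The dowel was rolled onto the marked line in five strokes and handed in at about 14 s: it lies parallel to the line and within about 0.5 mm of it across, roughly 3.5 mm off the line's midpoint lengthwise, and I moved nothing else.

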